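# Wipe the shells off the board, then draw the knife and hold it level over it

### The arm

A 7-joint arm with a two-finger parallel gripper is mounted at the origin on a cart in front of the work surface, level with it; the furniture and walls round the work are solid. World frame = base frame: x ahead of the robot, y to its left, z up, the work surface at z = 0. Lengths are in m, angles in rad, forces in N, time in s.
With the tool pointing down it reaches from about 0.35 to 0.9 m from the base axis. Payload 8.1 kg.
Tool frame: the origin (TCP) lies midway between the tips of the shut fingers; the grasp point (between the pads) lies 19 mm behind it; z points along the fingers, y is the line along which they close (so a half turn about z gives the same grasp; the last joint's range is limited). The gripper opens to 92 mm and grips with 3 to 60 N. Pads are 19 mm wide; open, the fingers measure 130 mm over their backs; the gripper's body (75 mm by 190 mm) begins 47 mm behind the grasp point.
Start: joints at [1.205, 0.434, 0.025, 1.573, -0.012, 1.134, -0.075], TCP at [0.162, -0.604, 0.227] pointing down, gripper open.
Joint ranges: [-2.62, 2.62], [-0.44, 2.09], [-1.27, 1.32], [0.08, 2.57], [-1.32, 4.46], [0.12, 2], [-2.74, 2.74]. Speed limits (rad/s): [2.22, 2.22, 3.01, 3.01, 3.14, 3.14, 3.14].

### API

Orientations are given as a rotation vector (axis times angle).
In Python, from cell import arm gives the robot as it stands.
- The arm moves only by the tool carry_out, never from a script. Its arguments are lists of equal length, an entry for each row: "claw": the finger opening in cm, from 0 to 9.18; "delta_pos": the shift along the tool's x, y, z in cm, a list of three; "angular": the turn, a rotation vector about the tool's x, y, z in rad, a list of three. In form: {"claw": [claw, ...], "delta_pos": [[dx, dy, dz], ...], "angular": [[ax, ay, az], ...]}. A call has 1 to 20 rows; each row shifts and turns the commanded pose from where the row before left it, along the tool's axes as they then stand; what a row does not reach is not made up. A row lasts 1/10 s, in which the tool goes at most 50 mm and 8.59 degrees, less where a joint would pass 70% of its speed; a pose out of reach is approached as far as the arm can. A call with a gripper value outside its range is refused whole. The fingers move at their own pace and stop on an object; "force" is the grip in N (left out, the last holds). Time passes only in rows, so rows that do not move let the fingers close. It gives the time, the measured TCP pose, the force, the opening and the grip force at its end, in the units of the state.
- arm.observe(): the state, without advancing time (a new reading comes with each control period).
- arm.get_image(name): name is "scene" or "top" or "wrist"; returns a dict with "frame" (420x560x3 uint8, red, green, blue), "mtx" (3x3 intrinsics, pixels), "T" (4x4, takes a point from camera to world coordinates). Camera axes: x right, y down, z forward; pixel columns grow to the right and rows downward; lengths in m; the calibration is good to about 2 mm. The wrist camera is an equidistant fisheye: a pixel r from the principal point sees the ray r / f radians off the axis. A picture is of the moment at which its call begins. There is no depth.
- arm.sign_off(): hands the job in; it is judged then, once.
Trained networks look in a picture, given as the dict that the camera call returned (one of the last four; its "shot" number tells which), for a name from the list of things; names that differ only in an ending like _2 or _b are one class to them, and where a whole thing is asked for, a point or a joint stands for the part that bears it (a point fixed in the world has none). Each returns a list of dicts, best first, with "conf" (0 to 1); they miss things now and then, are a little off and sometimes report something else, mostly with a low value. They report only what shows in the picture. A call takes as long as a camera call.
- arm.look_for(label, picture): "centre" ([column, row] as shares, 0 to 1, of the picture: columns of its width, rows of its height, amid what is visible of it).
- arm.trace(label, picture): "region" (420x560 bool, what is visible of it) and "centre" ([column, row] as shares, 0 to 1, of the picture: columns of its width, rows of its height, amid what is visible of it).
- arm.place_of(label, picture): "centre" ([column, row] as shares, 0 to 1, of the picture: columns of its width, rows of its height: a listed point, or the origin of a listed thing).
The state is a dict: "clock": time; "joints": joint angles; "dq": joint speeds; "joint_efforts": joint torques, N m; "position": TCP position; "ee_rot": TCP orientation; "force": force on the tool from outside, world axes, zero at the start; "ft_torque": the same for the moment, N m; "width": opening from 0.0 (shut) to 1.0 (fully open); "gripper_force": force on a finger pad.
Only numpy, scipy, OpenCV 4.12 (cv2) and the standard library are available. Lean on these libraries where they do the work, as an engineer would, in place of code of your own. Each camera call takes 0.05 s, during which the arm holds its last target. There are 200 camera calls.

### The job

Get the chopping board ready for slicing: hold the scraper block and wipe all four walnut shells off the board into the tray at its end, without touching them with the gripper, then stand the scraper on the worktop off the board. Then draw the cook's knife (the one with the largest handle) out of the knife block, turn it level with the cutting edge down, and finish while holding it still in the gripper, blade over the board and about 10 cm above it. Leave the other tools in the block and everything else where it is.

Things in the scene. Friction and masses are not known exactly. Their poses are not given: they have to be found in the camera images.
- board: fixed dark wooden chopping board, 230 (its x) x 340 (its y) x 21 mm, lying on the worktop with its top at z = 0.021; origin at the centre of its underside. Two door knobs of the tall cabinet behind it stick out to x = 0.64, 41 to 69 mm above the worktop; the cabinet's front is at x = 0.67
- tray: fixed shallow aluminium scrap tray, 250 (x) x 150 (y) x 17 mm, walls 3 mm, its rim 4 mm lower than the board's top, standing against the board's -y (right-hand) end with a 3 mm gap and turned with the board; origin at the centre of its underside, 248 mm from the board's along the board's y
- scraper: loose wooden scraper block, 250 g, standing on its steel-shod foot left of the board: foot 130 (its x) x 36 (its y) mm, 18 high; above it a rounded grip 118 mm long, 24 thick (its y), top at 72 mm. Origin at the centre of its underside, z up. Pushed along its y, 1 or 2 mm above the board, it sweeps a 130 mm strip
- knife_block: fixed slanted wooden knife block, 156 mm wide, at the left; three slots 54 mm apart along its y run down at 40 degrees and away from the robot (its +x), so the handles stand out up and towards the robot. Origin at the middle of its underside; the middle of the slots' mouths is at (-0.057, 0, 0.145) in its frame
- cook_knife: loose cook's knife, 160 g, in one of the block's slots: the largest handle of the three, riveted, 112 mm long, 28 high, 21 thick (its y). Blade 130 mm long, 42 high, 4 thick, all of it in the 7 mm slot at first. Origin on the handle's axis where the blade begins; x runs to the point (40 deg below level at first), z to the spine. Drawn 135 mm along -x it is clear
- paring_knife: loose small knife in another slot, riveted wooden handle 86 mm long, 21 mm high, 17 mm thick; frame as the cook's knife; a bystander
- sharpening_steel: loose sharpening steel in another slot, round wooden handle 92 mm long, 19 mm thick, with a round guard and a wire ring at its end; frame as the cook's knife; a bystander
- shell_0: loose walnut half shell, dome up, 32 to 35 mm across, about 17 mm high, 12 g, lying on the board; origin at the centre of its flat underside. All four lie in a strip along the board's y narrower than the scraper
- shell_1: loose walnut half shell, dome up, 32 to 35 mm across, about 17 mm high, 12 g, lying on the board; origin at the centre of its flat underside. All four lie in a strip along the board's y narrower than the scraper
- shell_2: loose walnut half shell, dome up, 32 to 35 mm across, about 17 mm high, 12 g, lying on the board; origin at the centre of its flat underside. All four lie in a strip along the board's y narrower than the scraper
- shell_3: loose walnut half shell, dome up, 32 to 35 mm across, about 17 mm high, 12 g, lying on the board; origin at the centre of its flat underside. All four lie in a strip along the board's y narrower than the scraper
- knife_grip (a point): point on the cook's knife's handle axis, 68 mm behind the origin and 44 mm from the butt: a good place to grip it
- knife_blade (a point): point on the cook's knife's axis at the middle of the blade's length, 65 mm in front of the origin and 22 mm above the edge (the edge is on the -z side); the knife balances about 22 mm behind its origin, in the handle
- garlic_bulb: white-pink garlic bulb, 55 mm across, near the worktop's front edge, left of the scraper; a bystander
- lemon: yellow lemon, 77x51x52 mm, on the worktop between scraper and tall cabinet; a bystander
- bowl: green prep bowl, 124 mm across, 56 mm high, at the right of the tray; a bystander
- lemon_large: yellow lemon, 83x58x58 mm, on the worktop between the robot and the knife block; a bystander
- jar_lid: flat round wooden jar lid, 112 mm across, 30 mm high, left of the knife block; a bystander

How it is judged:
On the way, in this order (a step that is already met when the one before it is completed fails the run):
1. all four shells lie in the tray, wiped there while the scraper is held (x of shell_0 in the frame of tray between -0.125 and 0.125 m and y of shell_0 in the frame of tray between -0.075 and 0.075 m and height (world z) of each of shell_0, shell_1, shell_2, shell_3 below 0.03 m and x of shell_1 in the frame of tray between -0.125 and 0.125 m and y of shell_1 in the frame of tray between -0.075 and 0.075 m and x of shell_2 in the frame of tray between -0.125 and 0.125 m and y of shell_2 in the frame of tray between -0.075 and 0.075 m and x of shell_3 in the frame of tray between -0.125 and 0.125 m and y of shell_3 in the frame of tray between -0.075 and 0.075 m and contact force between scraper and the fingers above 0.5 N), for 0.2 s.
2. the scraper stands upright on the worktop, off the board, let go (height (world z) of scraper below 0.008 m and angle between scraper's own z axis and vertical below 0.2 rad and contact force between scraper and the fingers below 0.05 N and contact force between scraper and board below 0.05 N), for 0.2 s.
3. the cook's knife is held, drawn clear of the block (distance between cook_knife and knife_block above 0.25 m and contact force between cook_knife and the fingers above 1 N and contact force between cook_knife and knife_block below 0.05 N), for 0.1 s.
At the end, for the whole second after the job is handed in: The gripper alone holds the cook's knife at rest, level and edge down (within 15 degrees), the middle of the blade over the board, the edge 5 to 19 cm above it. All four shells lie in the tray; the scraper stands upright on the worktop off the board, let go (all of step 2 and angle between cook_knife's own z axis and vertical below 0.26 rad and x of knife_blade in the frame of board between -0.115 and 0.115 m and y of knife_blade in the frame of board between -0.17 and 0.17 m and height (world z) of knife_blade between 0.09 and 0.23 m and contact force between cook_knife and the fingers above 2 N and contact force between cook_knife and board below 0.05 N and contact force between cook_knife and knife_block below 0.05 N and contact force between cook_knife and scraper below 0.05 N and linear speed of cook_knife below 0.05 m/s and x of shell_0 in the frame of tray between -0.125 and 0.125 m and y of shell_0 in the frame of tray between -0.075 and 0.075 m and height (world z) of each of shell_0, shell_1, shell_2, shell_3 below 0.03 m and x of shell_1 in the frame of tray between -0.125 and 0.125 m and y of shell_1 in the frame of tray between -0.075 and 0.075 m and x of shell_2 in the frame of tray between -0.125 and 0.125 m and y of shell_2 in the frame of tray between -0.075 and 0.075 m and x of shell_3 in the frame of tray between -0.125 and 0.125 m and y of shell_3 in the frame of tray between -0.075 and 0.075 m); the arm keeps its last pose, push and grip.
It fails at once if a shell is touched by the robot itself (contact force between any of shell_0, shell_1, shell_2, shell_3 and the arm above 1 N or contact force between any of shell_0, shell_1, shell_2, shell_3 and the fingers above 1 N).
It fails at once if another tool is drawn out of the block (moved more than 40 mm) (distance of any of paring_knife, sharpening_steel from where it was at the start of the episode above 0.04 m).
It fails at once if a bystander is pushed more than 50 mm (distance of any of garlic_bulb, lemon, bowl, lemon_large, jar_lid from where it was at the start of the episode above 0.05 m).
It also fails if it takes over 72 s, if anything falls off the work surface, if the arm or the gripper's body presses on something with over 40 N, if the wrist force passes 120 N, or if a joint passes its speed limit or range.

## Working session

There is one attempt and no reset: what is moved stays moved. The work goes in short steps, Python scripts to look and compute and a tool call to move; the robot and the scene stay as the last step left them, time stands still between calls to the robot, and variables do not carry over. Pictures are saved under pics/ and viewed, at most 13 in all, crops included, and the job is handed in when it is done.

Besides the shell and the picture viewer there is one more tool, called after "Request:" by a JSON object that holds its "method" and its "body", one argument or row to a line. carry_out: Moves the arm, as the interface text tells. Its arguments: {"type":"object","properties":{"claw":{"type":"array","items":{"type":"number"}},"delta_pos":{"type":"array","items":{"type":"array","items":{"type":"number"}}},"angular":{"type":"array","items":{"type":"array","items":{"type":"number"}}},"force":{"type":"number"}},"required":["claw","delta_pos","angular"]}

```bash
mkdir -p pics; ls
cat > h.py <<'E'
import numpy as np, cv2
from scipy.spatial.transform import Rotation as R
from cell import arm
def save(p,n): cv2.imwrite('pics/'+n,p['frame'][:,:,::-1])
def ray(p,c):
    u=np.array([c[0]*560,c[1]*420]); K=p['mtx']; T=p['T']
    d=np.array([(u[0]-K[0,2])/K[0,0],(u[1]-K[1,2])/K[1,1],1]); d=T[:3,:3]@d
    return T[:3,3],d/np.linalg.norm(d)
def atz(p,c,z):
    o,d=ray(p,c); return o+d*(z-o[2])/d[2]
def tri(ps,cs):
    A=np.zeros((3,3));b=np.zeros(3);rs=[ray(p,c) for p,c in zip(ps,cs)]
    for o,d in rs:
        M=np.eye(3)-np.outer(d,d);A+=M;b+=M@o
    x=np.linalg.solve(A,b)
    return x,max(np.linalg.norm((np.eye(3)-np.outer(d,d))@(x-o)) for o,d in rs)
def proj(p,X):
    q=np.linalg.inv(p['T'])@np.append(X,1); q=p['mtx']@q[:3]; return q[:2]/q[2]
E
python3 - <<'E'
from h import *
s=arm.get_image('scene');t=arm.get_image('top');save(s,'s1.png');save(t,'t1.png')
for p in(s,t): print(p['mtx'].round(1).tolist(),p['T'].round(3).tolist())
o=arm.observe();print(o)
for n in ['board','tray','scraper','knife_block','cook_knife','knife_grip','paring_knife','sharpening_steel','shell_0','lemon','lemon_large','garlic_bulb','bowl','jar_lid']:
    a=arm.place_of(n,s);b=arm.place_of(n,t)
    f=lambda l:[(np.round(e['centre']*np.array([560,420])).astype(int).tolist(),round(e['conf'],2)) for e in l[:5]]
    print(n,f(a),f(b),[np.round(v,3).tolist() for v in tri([s,t],[a[0]['centre'],b[0]['centre']])] if a and b else '')
E
```

```text
pics
[[512.6, 0.0, 273.2], [0.0, 512.6, 213.8], [0.0, 0.0, 1.0]] [[-0.812, -0.352, 0.465, -0.398], [-0.584, 0.504, -0.637, 1.252], [-0.01, -0.789, -0.615, 1.347], [0.0, 0.0, 0.0, 1.0]]
[[418.4, 0.0, 277.3], [0.0, 418.4, 215.0], [0.0, 0.0, 1.0]] [[0.017, -0.984, 0.179, 0.19], [-1.0, -0.014, 0.017, 0.004], [-0.014, -0.179, -0.984, 1.885], [0.0, 0.0, 0.0, 1.0]]
{'clock': 0.1, 'joints': array([ 1.20537636,  0.43514258,  0.02498929,  1.57399896, -0.01156985,
        1.13402496, -0.0750822 ]), 'dq': array([-7.57922681e-04, -2.00705900e-03,  2.71705736e-05, -1.99867729e-03,
        1.45618706e-03,  6.33211236e-04,  7.20553551e-04]), 'joint_efforts': array([ 3.73176037e-03, -6.69127536e+01,  9.88445878e-01, -3.15141928e+01,
       -6.04683906e-02,  3.73833231e-02,  8.71156408e-05]), 'position': array([ 0.16218719, -0.60310923,  0.22603309]), 'ee_rot': array([-3.11314246e+00, -4.11385279e-01,  5.46508920e-04]), 'force': array([-0.39810327, -0.65361928,  0.1097232 ]), 'ft_torque': array([-0.00552621, -0.02787221,  0.00684843]), 'gripper_force': 0.0, 'width': 0.9973291501170923}
board [([285, 2
[... 707 characters left out ...]
8], 0.6)] 
shell_0 [([297, 218], 0.57), ([284, 238], 0.56), ([285, 230], 0.56), ([292, 227], 0.38)] [([312, 218], 0.62), ([315, 222], 0.5), ([298, 226], 0.45), ([286, 227], 0.39)] [[0.502, -0.124, 0.045], 0.013]
lemon [([224, 255], 0.68), ([297, 217], 0.22)] [([247, 201], 0.65)] [[0.605, 0.182, 0.012], 0.012]
lemon_large [([245, 314], 0.84)] [([206, 247], 0.6)] [[0.381, 0.359, -0.007], 0.0]
garlic_bulb [([262, 300], 0.76), ([284, 233], 0.54)] [([225, 249], 0.68)] [[0.373, 0.272, -0.01], 0.002]
bowl [([344, 176], 0.68)] [([410, 216], 0.55), ([223, 249], 0.49), ([206, 183], 0.35)] [[0.531, -0.576, -0.008], 0.008]
jar_lid [([169, 341], 0.77)] [([155, 218], 0.92)] [[0.511, 0.595, -0.004], 0.003]
```

Run:
```python
import cv2
t=cv2.imread('pics/t1.png')[155:275,135:435]; cv2.imwrite('pics/t1c.png',cv2.resize(t,None,fx=2.66,fy=2.66,interpolation=2))
t=cv2.imread('pics/s1.png')[150:350,130:390]; cv2.imwrite('pics/s1c.png',cv2.resize(t,None,fx=3,fy=3,interpolation=2))
```

```text
(no output)
```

View pics/t1c.png

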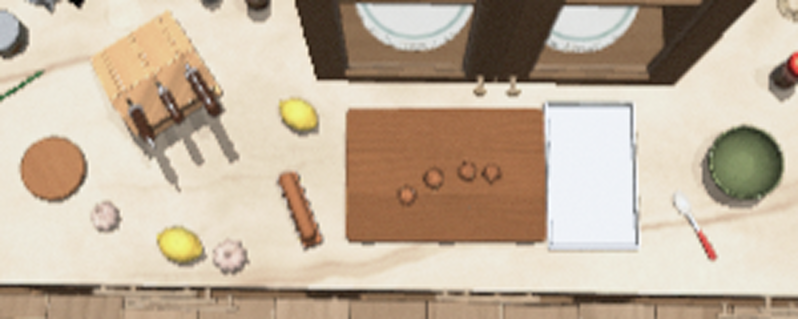

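View pics/s1c.png

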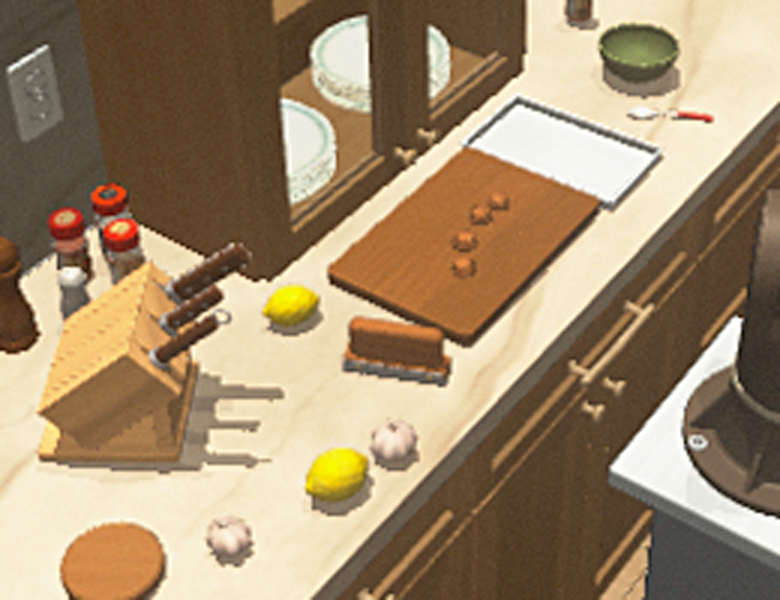

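The top crop shows the board at (347–547, 108–242), with the four shells at about (406,194), (432,178), (467,171) and (491,173). The scraper is at (300,208), turned about 19°. The scene crop shows the largest riveted handle, the cook's knife, in the slot nearest the cabinet at (215,270). The steel with its ring is on the far left. Next I measure poses from the masks.

Run:
```python
from h import *
t=arm.get_image('top');s=arm.get_image('scene')
S=np.array([560,420])
def rect(l,p,z,k=0):
    m=arm.trace(l,p)
    if not m: print(l,'none');return
    m=m[k]; ys,xs=np.nonzero(m['region']); 
    W=np.array([atz(p,((x+.5)/560,(y+.5)/420),z)[:2] for x,y in zip(xs,ys)])
    r=cv2.minAreaRect((W*1000).astype(np.float32)); print(l,round(m['conf'],2),len(xs),np.round(r[0],1),np.round(r[1],1),round(r[2],1)); return r
for l,z in [('board',.021),('tray',.017),('scraper',.06),('scraper',.03),('knife_block',0.0)]: rect(l,t,z); rect(l,s,z)
for p in(t,s):
    for m in arm.trace('shell_0',p)[:7]:
        print(round(m['conf'],2),m['region'].sum(),atz(p,m['centre'],.029).round(3))
for n in ['board','tray','scraper','knife_block','cook_knife','knife_grip','knife_blade','paring_knife','sharpening_steel']:
    for nm,p in(('t',t),('s',s)):
        print(n,nm,[(np.round(e['centre']*S,1).tolist(),round(e['conf'],2)) for e in arm.place_of(n,p)[:2]],[(np.round(e['centre']*S,1).tolist(),round(e['conf'],2)) for e in arm.look_for(n,p)[:2]])
```

```text
board 0.97 3755 [509.  -79.1] [341.5 238.5] 89.7
board 0.55 3186 [502.3 -70.6] [245.4 360.3] 0.3
tray 0.88 1888 [ 514.2 -327.2] [251.8 154.3] 0.9
tray 0.89 1310 [ 511.5 -324. ] [179.  267.5] 89.8
scraper 0.58 242 [439.9 163.9] [130.7  37.6] 23.3
scraper 0.77 628 [427.  190.3] [137.8  95.5] 22.4
scraper 0.58 242 [444.  166.5] [132.9  38.2] 23.3
scraper 0.77 628 [446.2 165.6] [141.   97.8] 22.4
knife_block 0.86 1116 [678.7 430.7] [183.6 172.6] 35.5
knife_block 0.93 2480 [739.4 344.9] [185.3 354.9] 35.2
0.45 37 [ 0.507 -0.063  0.029]
0.54 42 [ 0.475 -0.018  0.029]
0.4 47 [ 0.494 -0.058  0.029]
board t [([286.1, 225.0], 0.6), ([300.5, 226.1], 0.58)] [([298.4, 219.2], 0.63)]
board s [([283.0, 231.2], 0.94)] [([280.0, 231.7], 0.71)]
tray t [([355.9, 221.3], 0.6)] [([357.1, 220.1], 0.79)]
tray s [([315.8, 200.2], 0.63)] [([319.8, 200.6], 0.84), ([197.6, 241.4], 0.75)]
scraper t [([250.1, 237.1], 0.51)] [([248.3, 236.3], 0.47)]
scraper s [([262.8, 274.7], 0.75)] [([262.3, 266.4], 0.85), ([343.0, 166.9], 0.41)]
knife_block t [([195.0, 185.8], 0.82)] [([298.3, 219.1], 0.73)]
knife_block s [([1
[... 164 characters left out ...]
fe s [([187.9, 247.9], 0.58)] [([197.2, 240.9], 0.64)]
knife_grip t [([211.4, 191.4], 0.44)] []
knife_grip s [([203.5, 237.4], 0.71)] [([199.3, 241.3], 0.61), ([264.7, 267.9], 0.34)]
knife_blade t [([201.1, 178.7], 0.55)] [([211.0, 190.4], 0.55)]
knife_blade s [([222.9, 253.5], 0.65), ([173.0, 254.5], 0.47)] [([200.8, 239.5], 0.64)]
paring_knife t [([357.2, 221.1], 0.53), ([195.3, 190.5], 0.51)] []
paring_knife s [([341.0, 176.3], 0.64), ([186.2, 257.1], 0.59)] [([192.1, 251.5], 0.66)]
sharpening_steel t [([184.6, 195.8], 0.55)] [([301.7, 221.3], 0.56), ([187.6, 201.9], 0.53)]
sharpening_steel s [([176.1, 254.5], 0.75), ([181.8, 271.5], 0.65)] [([187.4, 266.1], 0.73), ([170.3, 337.8], 0.53)]
```

```bash
cat >> h.py <<'E'
def yawdown(deg,tilt=0):
    """tool z down, tool x at azimuth deg; tilt (deg) about world-side axis tool y: +tilt leans the finger tips back towards -x"""
    a=np.radians(deg); M=np.array([[np.cos(a),np.sin(a),0],[np.sin(a),-np.cos(a),0],[0,0,-1.]]).T
    M=np.column_stack([[np.cos(a),np.sin(a),0],[np.sin(a),-np.cos(a),0],[0,0,-1.]])
    return M@R.from_euler('y',-tilt,degrees=True).as_matrix()
def plan(target,M=None,step=4.0,turn=.13,start=None,n=None):
    """rows of (delta cm, turn) from the present pose to target"""
    o=arm.observe(); p,R0=(o['position'],R.from_rotvec(o['ee_rot'])) if start is None else start
    R1=R.from_matrix(M) if M is not None else R0
    w=(R0.inv()*R1).as_rotvec(); d=(np.array(target)-p)*100
    n=n or int(np.ceil(max(np.linalg.norm(d)/step,np.linalg.norm(w)/turn,1)))
    wr=np.round(w/n,4); D=[]; Rc=R0; pc=np.array(p)*100
    for i in range(n):
        want=np.array(p)*100+d*(i+1)/n
        l=np.round(Rc.inv().apply(want-pc),2); D.append(l.tolist()); pc=pc+Rc.apply(l); Rc=Rc*R.from_rotvec(wr)
    print(n,'rows; turn',wr.tolist()); print(D)
    return pc/100,Rc
E
python3 - <<'E'
from h import *
a=plan([.42,-.38,.23],yawdown(22.5)); plan([.442,.165,.2],start=a)
E
```

```text
9 rows; turn [0.0, -0.0, -0.0144]
[[3.41, -1.66, -0.04], [3.43, -1.6, -0.03], [3.46, -1.56, -0.04], [3.48, -1.5, -0.03], [3.5, -1.46, -0.04], [3.52, -1.41, -0.04], [3.54, -1.35, -0.03], [3.55, -1.3, -0.04], [3.58, -1.26, -0.04]]
14 rows; turn [0.0, 0.0, 0.0]
[[1.63, -3.54, 0.21], [1.64, -3.53, 0.22], [1.63, -3.54, 0.21], [1.64, -3.54, 0.22], [1.63, -3.53, 0.21], [1.63, -3.54, 0.22], [1.64, -3.54, 0.21], [1.63, -3.53, 0.22], [1.63, -3.54, 0.21], [1.64, -3.54, 0.21], [1.63, -3.53, 0.22], [1.64, -3.54, 0.21], [1.63, -3.54, 0.22], [1.63, -3.53, 0.21]]
```

Request:
{"method": "carry_out", "body": {
  "claw": [9.1,9.1,9.1,9.1,9.1,9.1,9.1,9.1,9.1],
  "delta_pos": [
    [3.4,-1.7,0],
    [3.4,-1.6,0],
    [3.5,-1.6,0],
    [3.5,-1.5,0],
    [3.5,-1.5,0],
    [3.5,-1.4,0],
    [3.5,-1.4,0],
    [3.6,-1.3,0],
    [3.6,-1.3,0]
  ],
  "angular": [
    [0,0,-0.0144],
    [0,0,-0.0144],
    [0,0,-0.0144],
    [0,0,-0.0144],
    [0,0,-0.0144],
    [0,0,-0.0144],
    [0,0,-0.0144],
    [0,0,-0.0144],
    [0,0,-0.0144]
  ]
}}

```text
clock: 4.9
position: [0.4207, -0.3769, 0.227]
ee_rot: [3.081, 0.613, 0.0]
force: [1.0, -0.4, 0.8]
width: 0.992
gripper_force: 0.0
```

Request:
{"method": "carry_out", "body": {
  "claw": [9.1,9.1,9.1,9.1,9.1,9.1,9.1,9.1,9.1,9.1,9.1,9.1,9.1,9.1,9.1],
  "delta_pos": [
    [1.63,-3.53,0.2],
    [1.63,-3.53,0.2],
    [1.63,-3.53,0.2],
    [1.63,-3.53,0.2],
    [1.63,-3.53,0.2],
    [1.63,-3.53,0.2],
    [1.63,-3.53,0.2],
    [1.63,-3.53,0.2],
    [1.63,-3.53,0.2],
    [1.63,-3.53,0.2],
    [1.63,-3.53,0.2],
    [1.63,-3.53,0.2],
    [1.63,-3.53,0.2],
    [1.63,-3.53,0.2],
    [0,0,0]
  ],
  "angular": [
    [0,0,0],
    [0,0,0],
    [0,0,0],
    [0,0,0],
    [0,0,0],
    [0,0,0],
    [0,0,0],
    [0,0,0],
    [0,0,0],
    [0,0,0],
    [0,0,0],
    [0,0,0],
    [0,0,0],
    [0,0,0],
    [0,0,0]
  ]
}}

```text
clock: 6.4
position: [0.4411, 0.1717, 0.199]
ee_rot: [-3.076, -0.622, -0.002]
force: [-0.6, 0.0, -0.3]
width: 0.993
gripper_force: 0.0
```

```bash
cat >> h.py <<'E'
def fray(p,u):
    K=p['mtx'];x=(u[0]-K[0,2])/K[0,0];y=(u[1]-K[1,2])/K[1,1];r=np.hypot(x,y)
    d=np.array([np.sin(r)*x/max(r,1e-9),np.sin(r)*y/max(r,1e-9),np.cos(r)]); return p['T'][:3,3],p['T'][:3,:3]@d
def fatz(p,u,z):
    o,d=fray(p,u); return o+d*(z-o[2])/d[2]
def fproj(p,X):
    q=(np.linalg.inv(p['T'])@np.append(X,1))[:3];th=np.arctan2(np.hypot(q[0],q[1]),q[2]);a=np.arctan2(q[1],q[0])
    return np.array([p['mtx'][0,2]+p['mtx'][0,0]*th*np.cos(a),p['mtx'][1,2]+p['mtx'][1,1]*th*np.sin(a)])
E
python3 - <<'E'
from h import *
w=arm.get_image('wrist');t=arm.get_image('top');save(w,'w1.png')
print(w['mtx'].tolist(),w['T'].round(3).tolist())
for m in arm.trace('scraper',w)[:2]:
    ys,xs=np.nonzero(m['region']);print(m['conf'],len(xs),xs.min(),xs.max(),ys.min(),ys.max())
    for z in(.018,.065):
        W=np.array([fatz(w,(x+.5,y+.5),z)[:2] for x,y in zip(xs,ys)])
        print(z,[np.round(v,1) for v in cv2.minAreaRect((W*1000).astype(np.float32))])
for p,f in((w,None),):
    for m in arm.trace('shell_0',p)[:6]:
        print(round(m['conf'],2),m['region'].sum(),fatz(p,m['centre']*np.array([560,420]),.029).round(3))
E
```

```text
[[325.19226210127806, 0.0, 283.92186965882394], [0.0, 325.19226210127806, 211.12119336001382], [0.0, 0.0, 1.0]] [[0.388, -0.891, -0.237, 0.504], [-0.922, -0.375, -0.097, 0.198], [-0.003, 0.256, -0.967, 0.356], [0.0, 0.0, 0.0, 1.0]]
0.85 4272 270 307 127 255
0.018 [array([440.2, 167.4]), array([141.3,  37.9]), np.float64(21.6)]
0.065 [array([449.1, 171.6]), array([121.7,  32.6]), np.float64(21.6)]
0.71 2523 [0.381 0.369 0.029]
0.68 536 [ 0.501 -0.049  0.029]
0.64 498 [ 0.474 -0.005  0.029]
0.54 328 [ 0.512 -0.107  0.029]
0.44 28 [ 0.521 -0.148  0.029]
```

View pics/w1.png

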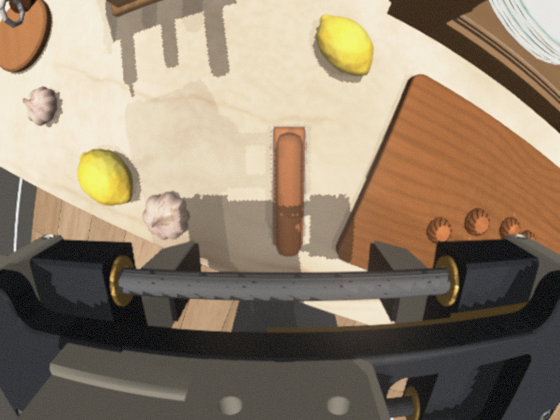

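The wrist view shows the scraper between the fingers. Its far foot end is at about (290,127) and its near grip end at about (289,255). It lies almost parallel to the picture's columns, so its yaw is close to the tool's.

Run:
```python
from h import *
w=arm.get_image('wrist');o=arm.observe();print(o['position'],np.degrees(np.arctan2(*R.from_rotvec(o['ee_rot']).as_matrix()[[1,0],0])))
fe=fatz(w,(290,127.5),.018);ne=fatz(w,(288.7,250),.066);print('far foot end',fe,'near grip',ne)
for z in (.018,): print('foot corners',fatz(w,(274,127.5),z),fatz(w,(306.5,127.5),z))
ax=lambda z,a,b:np.degrees(np.arctan2(*(fatz(w,a,z)-fatz(w,b,z))[[1,0]]))
print('grip yaw',ax(.06,(290,140),(289,240)), 'left edge foot',ax(.018,(274,128),(274.3,225)))
t=arm.get_image('top')
for c in((406,194),(432,178),(467,171),(491,173)): print(atz(t,((135+c[0]/2.66)/560,(155+c[1]/2.66)/420),.031).round(3))
for c in((347,108),(547,104),(547,242),(347,242)): print('board',atz(t,((135+c[0]/2.66)/560,(155+c[1]/2.66)/420),.021).round(3))
print('board near-left corner by wrist',fatz(w,(340,257),.021),'far',fatz(w,(415,77),.021))
for c in((439,231),(477,221),(510,229)): print('shell w',fatz(w,c,.031))
```

```text
[0.44169473 0.16450259 0.19867945] 22.369245460486404
far foot end [0.50608612 0.18470689 0.018     ] near grip [0.39934758 0.14268525 0.066     ]
foot corners [0.49985069 0.19992716 0.018     ] [0.51266304 0.16903623 0.018     ]
grip yaw 21.98848253706898 left edge foot 22.183096702739164
[ 0.47  -0.012  0.031]
[ 0.498 -0.055  0.031]
[ 0.511 -0.114  0.031]
[ 0.508 -0.154  0.031]
board [0.619 0.091 0.021]
board [ 0.631 -0.251  0.021]
board [ 0.393 -0.249  0.021]
board [0.388 0.086 0.021]
board near-left corner by wrist [0.3966396  0.07813311 0.021     ] far [0.61279045 0.08371895 0.021     ]
shell w [ 0.47020011 -0.01487501  0.031     ]
shell w [ 0.50051306 -0.05875493  0.031     ]
shell w [ 0.51166035 -0.11558387  0.031     ]
```

Run:
```python
from h import *
a=plan([.446,.161,.1],yawdown(22.1),n=3); plan([.446,.161,.036],start=a,n=3)
```

```text
3 rows; turn [0.0002, 0.0001, 0.0015]
[[0.09, 0.16, 3.29], [0.09, 0.16, 3.29], [0.09, 0.16, 3.29]]
3 rows; turn [0.0, 0.0, 0.0]
[[-0.0, 0.0, 2.13], [-0.0, 0.0, 2.14], [-0.0, 0.0, 2.13]]
```

Request:
{"method": "carry_out", "body": {
  "claw": [7,7,7,7,7,7,7,7,0,0,0,0,0,0],
  "delta_pos": [
    [0.1,0.16,3.29],
    [0.1,0.16,3.29],
    [0.1,0.16,3.29],
    [0,0,2.1],
    [0,0,2.1],
    [0,0,2.2],
    [0,0,0],
    [0,0,0],
    [0,0,0],
    [0,0,0],
    [0,0,0],
    [0,0,0],
    [0,0,0],
    [0,0,0]
  ],
  "angular": [
    [0,0,0],
    [0,0,0],
    [0,0,0],
    [0,0,0],
    [0,0,0],
    [0,0,0],
    [0,0,0],
    [0,0,0],
    [0,0,0],
    [0,0,0],
    [0,0,0],
    [0,0,0],
    [0,0,0],
    [0,0,0]
  ],
  "force": 40
}}

```text
clock: 8.1
position: [0.4462, 0.1634, 0.0363]
ee_rot: [-3.08, -0.613, -0.001]
force: [-0.4, 1.9, -1.4]
width: 0.291
gripper_force: 1.6
```

Run:
```python
from h import *
o=arm.observe();print(o['position'],o['width']*9.18,o['gripper_force'],o['force'])
p=o['position']
a=plan(p+[0,0,.06],n=3); b=plan([.49,.05,p[2]+.06],yawdown(1.5),start=a); plan([.49,.05,p[2]+.0225],start=b,n=3)
```

```text
[0.44618844 0.16339036 0.03627604] 2.671244305441405 1.636337739037117 [-0.35718821  1.89732676 -1.35555357]
3 rows; turn [0.0, 0.0, 0.0]
[[0.0, -0.0, -2.0], [0.0, -0.0, -2.0], [0.0, -0.0, -2.0]]
4 rows; turn [-0.0002, -0.0002, 0.0917]
[[-0.07, 3.04, -0.0], [0.2, 3.03, -0.0], [0.49, 3.0, -0.0], [0.75, 2.94, -0.01]]
3 rows; turn [0.0, 0.0, 0.0]
[[0.0, -0.0, 1.25], [0.0, -0.0, 1.25], [0.0, -0.0, 1.25]]
```

Request:
{"method": "carry_out", "body": {
  "claw": [0,0,0,0,0,0,0,0,0,0,0,0,0,0],
  "delta_pos": [
    [0,0,0],
    [0,0,0],
    [0,0,0],
    [0,0,0],
    [0,0,-2],
    [0,0,-2],
    [0,0,-2],
    [-0.07,3.04,0],
    [0.2,3.03,0],
    [0.5,3,0],
    [0.75,2.94,0],
    [0,0,0],
    [0,0,0],
    [0,0,0]
  ],
  "angular": [
    [0,0,0],
    [0,0,0],
    [0,0,0],
    [0,0,0],
    [0,0,0],
    [0,0,0],
    [0,0,0],
    [0,0,0.0917],
    [0,0,0.0917],
    [0,0,0.0917],
    [0,0,0.0917],
    [0,0,0],
    [0,0,0],
    [0,0,0]
  ]
}}

```text
clock: 9.5
position: [0.4893, 0.0498, 0.0957]
ee_rot: [3.141, 0.042, -0.002]
force: [-0.7, -0.7, -2.6]
width: 0.258
gripper_force: 40.0
```

Run:
```python
from h import *
w=arm.get_image('wrist');save(w,'w2.png')
o=arm.observe();print(o['position'],o['width']*9.18,o['gripper_force'],o['force'],R.from_rotvec(o['ee_rot']).as_matrix().round(3).tolist())
print(w['T'].round(3).tolist())
a=plan([.49,.05,.0593],yawdown(1.5),n=3);
```

```text
[0.48936339 0.05008928 0.09577069] 2.3733807381095446 39.996689558029175 [ 0.03669344 -0.41988928 -1.03549373] [[1.0, 0.028, -0.001], [0.028, -1.0, 0.0], [-0.001, -0.0, -1.0]]
[[0.026, -0.966, -0.259, 0.558], [-1.0, -0.025, -0.007, 0.052], [0.0, 0.259, -0.966, 0.253], [0.0, 0.0, 0.0, 1.0]]
3 rows; turn [-0.0, 0.0003, 0.0004]
[[0.02, 0.0, 1.22], [0.02, 0.01, 1.21], [0.03, 0.0, 1.22]]
```

View pics/w2.png

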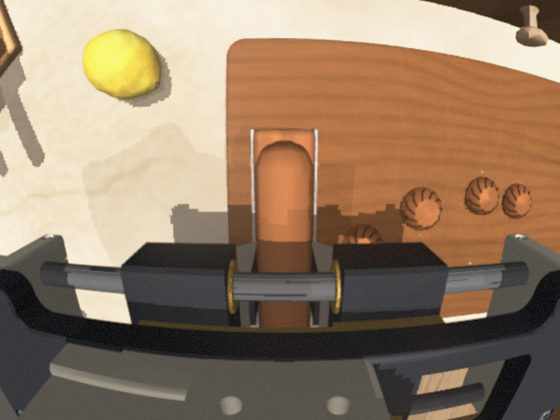

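The scraper is held straight along the board's x. The shells are ahead of it at about (360,235), (421,209), (482,195) and (517,200), and all lie inside its strip. I lower it and sweep.

Request:
{"method": "carry_out", "body": {
  "claw": [0,0,0,0,0,0,0,0,0,0,0,0,0,0,0,0,0,0,0,0],
  "delta_pos": [
    [0.02,0,1.2],
    [0.02,0,1.2],
    [0.02,0,1.2],
    [0,0,0],
    [0,0.6,0],
    [0,1.2,0],
    [0,1.2,0],
    [0,1.2,0],
    [0,1.2,0],
    [0,1.2,0],
    [0,1.2,0],
    [0,1.2,0],
    [0,1.2,0],
    [0,1.2,0],
    [0,1.2,0],
    [0,1.2,0],
    [0,1.2,0],
    [0,1.2,0],
    [0,1.2,0],
    [0,0.6,0]
  ],
  "angular": [
    [0,0,0],
    [0,0,0],
    [0,0,0],
    [0,0,0],
    [0,0,0],
    [0,0,0],
    [0,0,0],
    [0,0,0],
    [0,0,0],
    [0,0,0],
    [0,0,0],
    [0,0,0],
    [0,0,0],
    [0,0,0],
    [0,0,0],
    [0,0,0],
    [0,0,0],
    [0,0,0],
    [0,0,0],
    [0,0,0]
  ]
}}

```text
clock: 11.55
position: [0.4951, -0.1324, 0.06]
ee_rot: [3.141, 0.038, -0.0]
force: [0.1, 1.4, -2.1]
width: 0.258
gripper_force: 40.0
```

Run:
```python
from h import *
w=arm.get_image('wrist');save(w,'w3.png')
o=arm.observe();print(o['position'],o['width']*9.18,o['gripper_force'],o['force'])
```

```text
[ 0.4950174  -0.13298035  0.05991371] 2.36143406011494 39.999003410339355 [ 0.6345595  -1.87551323 -2.87766241]
```

View pics/w3.png

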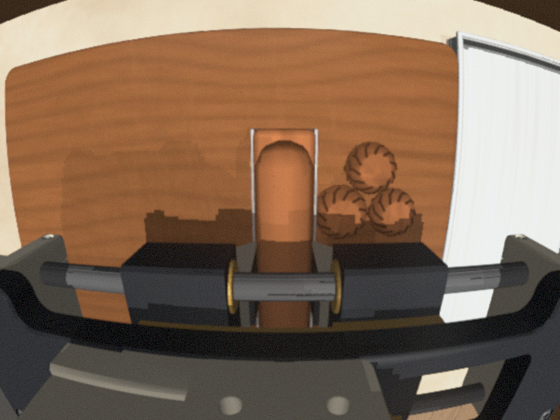

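Three shells are ahead of the foot at (341,211), (370,167) and (391,211), and the fourth is hidden under the gripper. All are within the foot's width, so I carry on.

Request:
{"method": "carry_out", "body": {
  "claw": [0,0,0,0,0,0,0,0,0,0,0,0,0,0,0,0,0,0,0,0],
  "delta_pos": [
    [0,0.5,0],
    [0,1,0],
    [0,1,0],
    [0,1,0],
    [0,1,0],
    [0,1,0],
    [0,1,0],
    [0,1,0],
    [0,1,0],
    [0,1,0],
    [0,1,0],
    [0,1,0],
    [0,1,0],
    [0,1,0],
    [0,1,0],
    [0,1,0],
    [0,1,0],
    [0,1,0],
    [0,0.8,0],
    [0,0,0]
  ],
  "angular": [
    [0,0,0],
    [0,0,0],
    [0,0,0],
    [0,0,0],
    [0,0,0],
    [0,0,0],
    [0,0,0],
    [0,0,0],
    [0,0,0],
    [0,0,0],
    [0,0,0],
    [0,0,0],
    [0,0,0],
    [0,0,0],
    [0,0,0],
    [0,0,0],
    [0,0,0],
    [0,0,0],
    [0,0,0],
    [0,0,0]
  ]
}}

```text
clock: 13.6
position: [0.4996, -0.3153, 0.06]
ee_rot: [3.141, 0.037, -0.0]
force: [0.0, 0.1, -2.8]
width: 0.259
gripper_force: 40.0
```

Run:
```python
from h import *
w=arm.get_image('wrist')
s=arm.get_image('scene')
o=arm.observe();print(o['position'],o['width']*9.18,o['gripper_force'],o['force'])
c=s['frame'][130:270,230:400,::-1]; c=cv2.resize(c,None,fx=3,fy=3,interpolation=2)[:420,:240*2]
cv2.imwrite('pics/w4.png',np.hstack([cv2.resize(w['frame'][:,:,::-1],(420,315)),cv2.resize(c,(360,315))]))
```

```text
[ 0.49983497 -0.31343165  0.05994752] 2.392747802220382 39.99942362308502 [ 0.12729893  0.00499209 -2.27020706]
```

View pics/w4.png

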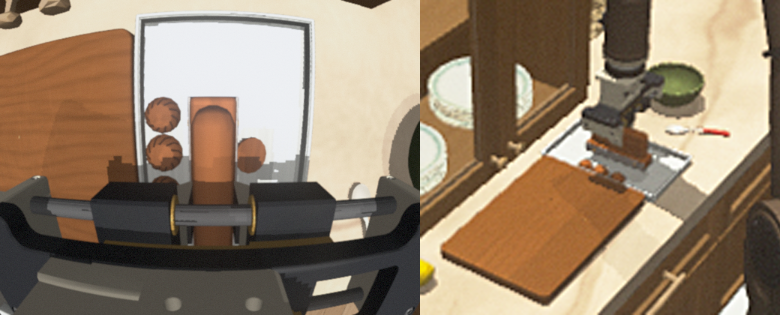

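All four shells are in the tray: three behind the scraper at (162,112), (164,153) and (165,183), and one flipped over at (250,155). I lift the scraper and check the shells from above.

Run:
```python
from h import *
o=arm.observe();p=o['position']
a=plan([p[0],p[1],.14],n=3); b=plan([.447,.163,.12],start=a,step=3.8);plan([.447,.163,.037],start=b,n=6)
```

```text
3 rows; turn [0.0, 0.0, 0.0]
[[-0.0, -0.0, -2.67], [-0.0, -0.0, -2.67], [-0.0, -0.0, -2.67]]
13 rows; turn [0.0, 0.0, 0.0]
[[-0.31, -3.67, 0.16], [-0.32, -3.68, 0.15], [-0.31, -3.67, 0.16], [-0.31, -3.68, 0.15], [-0.32, -3.67, 0.16], [-0.31, -3.67, 0.15], [-0.31, -3.68, 0.16], [-0.32, -3.67, 0.15], [-0.31, -3.68, 0.16], [-0.32, -3.67, 0.15], [-0.31, -3.68, 0.16], [-0.31, -3.67, 0.15], [-0.32, -3.67, 0.16]]
6 rows; turn [0.0, 0.0, 0.0]
[[0.0, -0.0, 1.38], [0.0, -0.0, 1.39], [0.0, -0.0, 1.38], [0.0, -0.0, 1.38], [0.0, -0.0, 1.39], [0.0, -0.0, 1.38]]
```

Request:
{"method": "carry_out", "body": {
  "claw": [0,0,0,0,0,0,0,0],
  "delta_pos": [
    [0,0,-2.67],
    [0,0,-2.67],
    [0,0,-2.67],
    [-0.31,-3.67,0.15],
    [-0.31,-3.67,0.15],
    [-0.31,-3.67,0.15],
    [-0.31,-3.67,0.15],
    [-0.31,-3.67,0.15]
  ],
  "angular": [
    [0,0,0],
    [0,0,0],
    [0,0,0],
    [0,0,0],
    [0,0,0],
    [0,0,0],
    [0,0,0],
    [0,0,0]
  ]
}}

```text
clock: 14.5
position: [0.4792, -0.1284, 0.1327]
ee_rot: [-3.141, -0.042, -0.0]
force: [1.0, 0.8, -3.0]
width: 0.261
gripper_force: 40.0
```

Run:
```python
from h import *
w=arm.get_image('wrist');t=arm.get_image('top')
o=arm.observe();print(o['position'],o['width']*9.18)
for m in arm.trace('shell_0',t)[:6]: print(round(m['conf'],2),m['region'].sum(),atz(t,m['centre'],.015).round(3))
for m in arm.trace('shell_0',w)[:6]: print(round(m['conf'],2),m['region'].sum(),fatz(w,m['centre']*np.array([560,420]),.015).round(3))
c=cv2.resize(t['frame'][180:260,290:390,::-1],(400,320),interpolation=2)
cv2.imwrite('pics/w5.png',np.hstack([cv2.resize(w['frame'][:,:,::-1],(400,300)),c[:300]]))
```

```text
[ 0.47905812 -0.12397583  0.13278829] 2.3532793592933188
0.41 47 [ 0.519 -0.278  0.015]
0.37 40 [ 0.56  -0.267  0.015]
0.89 748 [ 0.547 -0.263  0.015]
0.79 531 [ 0.516 -0.343  0.015]
0.77 855 [ 0.516 -0.266  0.015]
0.7 689 [ 0.48  -0.268  0.015]
```

View pics/w5.png

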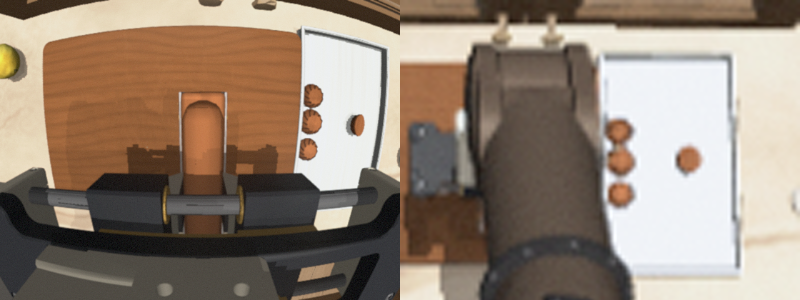

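All four shells lie in the tray: three along its left wall and one in the middle. Now I set the scraper down.

Request:
{"method": "carry_out", "body": {
  "claw": [0,0,0,0,0,0,0,0,0,0,0,0,0,0,0,0],
  "delta_pos": [
    [-0.31,-3.59,0.16],
    [-0.31,-3.59,0.16],
    [-0.31,-3.59,0.16],
    [-0.31,-3.59,0.16],
    [-0.31,-3.59,0.16],
    [-0.31,-3.59,0.16],
    [-0.31,-3.59,0.16],
    [-0.31,-3.59,0.16],
    [0,0,1.6],
    [0,0,1.6],
    [0,0,1.6],
    [0,0,1.6],
    [0,0,0.9],
    [0,0,0.6],
    [0,0,0],
    [0,0,0]
  ],
  "angular": [
    [0,0,0],
    [0,0,0],
    [0,0,0],
    [0,0,0],
    [0,0,0],
    [0,0,0],
    [0,0,0],
    [0,0,0],
    [0,0,0],
    [0,0,0],
    [0,0,0],
    [0,0,0],
    [0,0,0],
    [0,0,0],
    [0,0,0],
    [0,0,0]
  ]
}}

```text
clock: 16.3
position: [0.448, 0.156, 0.0412]
ee_rot: [-3.141, -0.04, -0.001]
force: [0.0, -0.2, -2.7]
width: 0.256
gripper_force: 40.0
```

Request:
{"method": "carry_out", "body": {
  "claw": [0,0,0,6,6,6,6,6,6,6,6,6,6],
  "delta_pos": [
    [0,0,0.25],
    [0,0,0.2],
    [0,0,0],
    [0,0,0],
    [0,0,0],
    [0,0,0],
    [0,0,0],
    [0,0,0],
    [0,0,-2],
    [0,0,-4],
    [0,0,-4],
    [0,0,-4],
    [0,0,-4]
  ],
  "angular": [
    [0,0,0],
    [0,0,0],
    [0,0,0],
    [0,0,0],
    [0,0,0],
    [0,0,0],
    [0,0,0],
    [0,0,0],
    [0,0,0],
    [0,0,0],
    [0,0,0],
    [0,0,0],
    [0,0,0]
  ]
}}

```text
clock: 17.6
position: [0.4471, 0.1559, 0.218]
ee_rot: [-3.141, -0.04, 0.0]
force: [0.7, -0.1, -1.2]
width: 0.653
gripper_force: 0.0
```

Run:
```python
from h import *
S=np.array([560,420])
w=arm.get_image('wrist');t=arm.get_image('top');s=arm.get_image('scene')
o=arm.observe();print(o['position'],o['width']*9.18,o['joints'].round(3))
cv2.imwrite('pics/w6.png',np.hstack([cv2.resize(w['frame'][:,:,::-1],(400,300)),cv2.resize(s['frame'][190:340,130:330,::-1],(400,300),interpolation=2)]))
C={}
for n in ['scraper','knife_block','cook_knife','knife_grip','paring_knife','sharpening_steel']:
    a=arm.place_of(n,s);b=arm.place_of(n,t);c=arm.place_of(n,w)
    print(n,[(np.round(x[0]['centre']*S,1).tolist(),round(x[0]['conf'],2)) if x else None for x in(s,t,w) for x in [{id(s):a,id(t):b,id(w):c}[id(x)]]])
    rs=[ray(p,q[0]['centre']) for p,q in((s,a),(t,b)) if q]+([fray(w,c[0]['centre']*S)] if c else [])
    for I in ([0,1],[0,2],[1,2]):
        if max(I)<len(rs):
            A=sum(np.eye(3)-np.outer(rs[i][1],rs[i][1]) for i in I);v=sum((np.eye(3)-np.outer(rs[i][1],rs[i][1]))@rs[i][0] for i in I)
            x=np.linalg.solve(A,v);print('  ',I,x.round(3),round(np.linalg.norm(np.cross(rs[I[0]][1],x-rs[I[0]][0])),4))
```

```text
[0.44907519 0.1566443  0.21881241] 5.999011670758113 [-0.056  0.238 -0.47   1.91   0.127  1.017 -2.126]
scraper [([263.8, 271.4], 0.92), ([204.2, 248.1], 0.64), ([284.2, 182.4], 0.97)]
   [0, 1] [0.343 0.32  0.19 ] 0.0166
   [0, 2] [ 0.45   0.156 -0.005] 0.0003
   [1, 2] [0.419 0.242 0.183] 0.1057
knife_block [([172.0, 287.6], 0.71), ([192.8, 185.4], 0.74), ([93.4, 24.4], 0.84)]
   [0, 1] [0.662 0.427 0.012] 0.0031
   [0, 2] [ 0.668  0.416 -0.006] 0.0045
   [1, 2] [ 0.681  0.443 -0.051] 0.0003
cook_knife [([189.4, 247.3], 0.59), ([205.4, 179.5], 0.66), None]
   [0, 1] [0.648 0.339 0.151] 0.0098
knife_grip [([203.2, 241.6], 0.81), ([215.4, 191.4], 0.6), ([68.8, 18.3], 0.69)]
   [0, 1] [0.603 0.298 0.167] 0.0018
   [0, 2] [0.597 0.309 0.181] 0.0034
   [1, 2] [0.59  0.29  0.207] 0.0012
paring_knife [([185.5, 258.4], 0.66), ([408.9, 216.7], 0.74), ([35.9, 30.6], 0.81)]
   [0, 1] [ 0.784 -0.285 -0.25 ] 0.4034
   [0, 2] [0.615 0.381 0.143] 0.0006
   [1, 2] [ 0.347 -0.299  0.852] 0.0318
sharpening_steel [([181.5, 272.3], 0.62), ([184.2, 195.2], 0.48), ([0.4, 70.1], 0.64)]
   [0, 1] [0.587 0.434 0.136] 0.0025
   [0, 2] [0.586 0.434 0.138] 0.0017
   [1, 2] [0.588 0.435 0.138] 0.0009
```

View pics/w6.png

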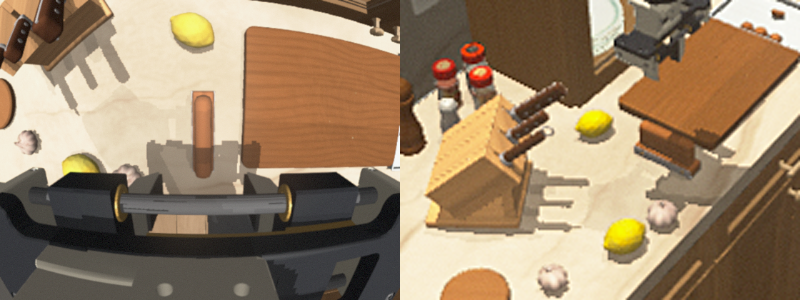

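The scraper stands upright left of the board, let go, at (203,133) in the left picture. The cook's knife is the handle nearest the cabinet, at (540,95) in the right picture. I move to a pre-grasp pose at yaw 31° with a 20° tilt.

Run:
```python
from h import *
o=arm.observe();p=o['position']
a=plan([p[0],p[1],.30],n=2); plan([.62,.315,.32],yawdown(31,20),start=a,n=9)
```

```text
2 rows; turn [0.0, 0.0, 0.0]
[[0.0, 0.0, -4.18], [0.0, 0.0, -4.19]]
9 rows; turn [-0.01, -0.0379, -0.0567]
[[1.96, -1.72, -0.22], [2.04, -1.6, -0.32], [2.12, -1.48, -0.4], [2.18, -1.35, -0.51], [2.24, -1.22, -0.6], [2.27, -1.09, -0.7], [2.3, -0.95, -0.79], [2.33, -0.81, -0.89], [2.32, -0.67, -0.99]]
```

Request:
{"method": "carry_out", "body": {
  "claw": [6,6,6,6,6,6,6,6,6,6,6,6,6],
  "delta_pos": [
    [0,0,-4.2],
    [0,0,-4.2],
    [1.96,-1.72,-0.2],
    [2.04,-1.6,-0.3],
    [2.12,-1.5,-0.4],
    [2.2,-1.35,-0.5],
    [2.24,-1.2,-0.6],
    [2.27,-1.1,-0.7],
    [2.3,-0.95,-0.8],
    [2.33,-0.8,-0.9],
    [2.3,-0.7,-1],
    [0,0,0],
    [0,0,0]
  ],
  "angular": [
    [0,0,0],
    [0,0,0],
    [-0.01,-0.038,-0.0567],
    [-0.01,-0.038,-0.0567],
    [-0.01,-0.038,-0.0567],
    [-0.01,-0.038,-0.0567],
    [-0.01,-0.038,-0.0567],
    [-0.01,-0.038,-0.0567],
    [-0.01,-0.038,-0.0567],
    [-0.01,-0.038,-0.0567],
    [-0.01,-0.038,-0.0567],
    [0,0,0],
    [0,0,0]
  ]
}}

```text
clock: 19.95
position: [0.62, 0.3161, 0.3182]
ee_rot: [2.895, 0.804, -0.514]
force: [-0.1, 0.8, 0.6]
width: 0.656
gripper_force: 0.0
```

Run:
```python
from h import *
S=np.array([560,420])
w=arm.get_image('wrist');save(w,'w7.png')
o=arm.observe();print(o['position'],R.from_rotvec(o['ee_rot']).as_matrix().round(3).tolist(),o['joints'].round(3),w['T'].round(3).tolist())
for n in ['cook_knife','knife_grip','paring_knife','sharpening_steel']:
    c=arm.place_of(n,w); print(n,[(np.round(x['centre']*S,1).tolist(),round(x['conf'],2)) for x in c[:3]])
print(fproj(w,[.6,.308,.187]),fproj(w,[.645,.342,.145]))
```

```text
[0.61982191 0.3152301  0.31958932] [[0.805, 0.515, -0.294], [0.484, -0.857, -0.176], [-0.343, -0.0, -0.939]] [-0.381  0.818 -0.472  0.761  0.28   1.963 -1.743] [[0.514, -0.702, -0.493, 0.722], [-0.858, -0.421, -0.295, 0.377], [-0.001, 0.575, -0.818, 0.442], [0.0, 0.0, 0.0, 1.0]]
cook_knife [([279.0, 102.4], 0.81)]
knife_grip [([282.3, 174.1], 0.94)]
paring_knife [([223.3, 108.7], 0.93)]
sharpening_steel []
[280.74181391 175.30097717] [274.4451481 101.6186851]
```

View pics/w7.png

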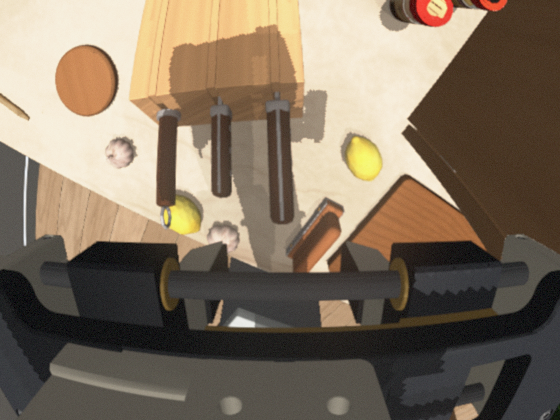

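The wrist view shows the cook's handle running from (278,103) to (283,220), the paring knife at (220,108–190) and the steel at (168,115–200). Networks and picture agree. I fit the block pose.

Run:
```python
from h import *
from scipy.optimize import least_squares
S=np.array([560,420]);w=arm.get_image('wrist');s=arm.get_image('scene')
c40,s40=np.cos(np.radians(40)),np.sin(np.radians(40))
def pts(v):
    x,y,a,e=v;X=np.array([np.cos(a),np.sin(a),0]);Y=np.array([-np.sin(a),np.cos(a),0]);k=c40*X-s40*np.array([0,0,1])
    m=np.array([x,y,0.145])-.057*X-e*k
    return m-.054*Y, m-.054*Y-.068*k, m, k
obs=[]
for i,n in enumerate(['cook_knife','knife_grip','paring_knife']):
    for p in(w,s):
        c=arm.place_of(n,p)
        if c: obs.append((p,i,c[0]['centre']*S)); print(n,c[0]['centre']*S,c[0]['conf'])
def f(v):
    r=[]
    P=pts(v)
    for p,i,u in obs: r+=list(((fproj if p is w else proj)(p,P[i])-u))
    return np.array(r+[v[3]*300])
q=least_squares(f,[.666,.42,.54,0.],loss='soft_l1',x_scale=[.01,.01,.1,.01]);v=q.x
print(v[:2],np.degrees(v[2]),v[3],'res',f(v).round(1))
P=pts(v);print('origin',P[0],'grip',P[1],'pix',[fproj(w,x).round(1) for x in P[:3]],'butt',fproj(w,P[0]-.112*P[3]))
```

```text
cook_knife [275.8   100.884] 0.84
cook_knife [188.888 246.12 ] 0.82
knife_grip [280.896 174.09 ] 0.76
knife_grip [203.28  239.904] 0.8
paring_knife [221.704 107.184] 0.9
paring_knife [185.08 258.51] 0.43
[0.66137708 0.41337067] 34.18422412818406 -0.00017369907487813007 res [ 1.6  2.2 -0.9  1.7 -0.5 -1.4 -1.8 -1.3 -0.4  0.3  0.4 -0.2 -0.1]
origin [0.64467494 0.33674895 0.14488835] grip [0.60158341 0.30748132 0.18859791] pix [array([277.4, 103.1]), array([280.4, 172.7]), array([221.3, 107.4])] butt [282.57675575 221.7700596 ]
```

Run:
```python
from h import *
M=yawdown(34,15);g=np.array([.6016,.3075,.1886])+.019*M[:,2];print(g)
a=plan(g-.09*M[:,2],M,n=4); plan(g,start=a,n=4)
```

```text
[0.59752316 0.30475013 0.17024741]
4 rows; turn [-0.004, 0.022, -0.0125]
[[0.51, -0.1, 1.49], [0.48, -0.09, 1.5], [0.44, -0.1, 1.51], [0.42, -0.1, 1.52]]
4 rows; turn [0.0, 0.0, 0.0]
[[-0.0, 0.0, 2.25], [-0.0, 0.0, 2.25], [-0.0, 0.0, 2.25], [-0.0, 0.0, 2.25]]
```

Request:
{"method": "carry_out", "body": {
  "claw": [3.7,3.7,3.7,3.7,3.7,3.7,3.7],
  "delta_pos": [
    [0.5,-0.1,1.5],
    [0.48,-0.1,1.5],
    [0.44,-0.1,1.5],
    [0.42,-0.1,1.5],
    [0,0,0],
    [0,0,0],
    [0,0,0]
  ],
  "angular": [
    [-0.004,0.022,-0.0125],
    [-0.004,0.022,-0.0125],
    [-0.004,0.022,-0.0125],
    [-0.004,0.022,-0.0125],
    [0,0,0],
    [0,0,0],
    [0,0,0]
  ]
}}

```text
clock: 21.3
position: [0.6172, 0.3182, 0.2581]
ee_rot: [2.909, 0.889, -0.382]
force: [0.1, 1.0, -0.8]
width: 0.403
gripper_force: 0.0
```

Run:
```python
from h import *
S=np.array([560,420]);w=arm.get_image('wrist');save(w,'w8.png')
o=arm.observe();print(o['position'],o['joints'].round(3),o['width']*9.18)
X=[np.array([.6016,.3075,.1886]),np.array([.6447,.3367,.1449])]
print([fproj(w,x).round(1) for x in X],[(c[0]['centre']*S).round(1) for n in('knife_grip','cook_knife') for c in [arm.place_of(n,w)] if c])
M=yawdown(34,15);g=X[0]+.019*M[:,2];plan(g,M,n=4)
```

```text
[0.61720253 0.31824673 0.25808638] [-0.334  0.766 -0.504  1.001  0.302  1.706 -1.734] 3.6841988409717867
[array([284.8, 221.5]), array([284.5, 135.8])] [array([281.9, 219.9])]
4 rows; turn [-0.0, -0.0002, -0.0]
[[-0.01, 0.01, 2.27], [-0.01, 0.0, 2.27], [-0.01, 0.01, 2.26], [-0.01, 0.0, 2.27]]
```

View pics/w8.png

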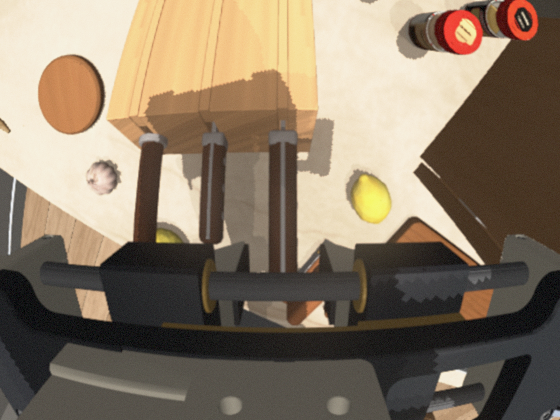

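The handle runs down column 283, aligned with the tool's centre plane (about 284) and clear of the paring knife at column 213. I descend, grip with 50 N and check.

Request:
{"method": "carry_out", "body": {
  "claw": [3.7,3.7,3.7,3.7,3.7,3.7,0,0,0,0,0,0,0,0],
  "delta_pos": [
    [0,0,2.3],
    [0,0,2.3],
    [0,0,2.3],
    [0,0,2.2],
    [0,0,0],
    [0,0,0],
    [0,0,0],
    [0,0,0],
    [0,0,0],
    [0,0,0],
    [0,0,0],
    [0,0,0],
    [0,0,0],
    [0,0,0]
  ],
  "angular": [
    [0,0,0],
    [0,0,0],
    [0,0,0],
    [0,0,0],
    [0,0,0],
    [0,0,0],
    [0,0,0],
    [0,0,0],
    [0,0,0],
    [0,0,0],
    [0,0,0],
    [0,0,0],
    [0,0,0],
    [0,0,0]
  ],
  "force": 50
}}

```text
clock: 22.85
position: [0.5976, 0.3051, 0.1702]
ee_rot: [2.909, 0.889, -0.381]
force: [0.4, 0.1, 5.1]
width: 0.225
gripper_force: 50.0
```

Run:
```python
from h import *
o=arm.observe();p=o['position'];print(p,o['joints'].round(3),o['width']*9.18,o['gripper_force'],o['force'],o['ft_torque'])
a=np.radians(34);k=np.array([np.cos(a)*np.cos(np.radians(40)),np.sin(a)*np.cos(np.radians(40)),-np.sin(np.radians(40))])
plan(p-.05*k,n=5);plan(p-.155*k,n=10)
```

```text
[0.59764444 0.30514161 0.17017542] [-0.297  0.777 -0.512  1.207  0.317  1.502 -1.768] 2.067048234526983 49.95905578136444 [0.42125109 0.09067554 5.12536333] [ 0.18594913 -0.34095568 -0.01367718]
5 rows; turn [0.0, 0.0, 0.0]
[[-0.91, -0.0, -0.42], [-0.9, -0.0, -0.43], [-0.91, -0.0, -0.42], [-0.9, -0.0, -0.43], [-0.91, -0.0, -0.42]]
10 rows; turn [0.0, 0.0, 0.0]
[[-1.4, -0.0, -0.66], [-1.41, -0.0, -0.65], [-1.4, -0.0, -0.66], [-1.41, -0.0, -0.66], [-1.4, -0.0, -0.66], [-1.4, -0.0, -0.65], [-1.41, -0.0, -0.66], [-1.4, -0.0, -0.66], [-1.4, -0.0, -0.66], [-1.41, -0.0, -0.65]]
```

Gripped at 20.7 mm, which matches the 21 mm handle. I draw the first 5 cm.

Request:
{"method": "carry_out", "body": {
  "claw": [0,0,0,0,0,0],
  "delta_pos": [
    [-0.91,0,-0.42],
    [-0.91,0,-0.42],
    [-0.91,0,-0.42],
    [-0.91,0,-0.42],
    [-0.91,0,-0.42],
    [0,0,0]
  ],
  "angular": [
    [0,0,0],
    [0,0,0],
    [0,0,0],
    [0,0,0],
    [0,0,0],
    [0,0,0]
  ]
}}

```text
clock: 23.45
position: [0.5647, 0.2827, 0.2027]
ee_rot: [2.908, 0.889, -0.382]
force: [-0.6, 1.2, -2.4]
width: 0.23
gripper_force: 49.9
```

Request:
{"method": "carry_out", "body": {
  "claw": [0,0,0,0,0,0,0,0,0,0,0,0,0,0],
  "delta_pos": [
    [-0.91,0,-0.42],
    [-0.91,0,-0.42],
    [-0.91,0,-0.42],
    [-0.91,0,-0.42],
    [-0.91,0,-0.42],
    [-0.91,0,-0.42],
    [-0.91,0,-0.42],
    [-0.91,0,-0.42],
    [-0.91,0,-0.42],
    [-0.91,0,-0.42],
    [-0.91,0,-0.42],
    [-0.91,0,-0.42],
    [0,0,0],
    [0,0,0]
  ],
  "angular": [
    [0,0,0],
    [0,0,0],
    [0,0,0],
    [0,0,0],
    [0,0,0],
    [0,0,0],
    [0,0,0],
    [0,0,0],
    [0,0,0],
    [0,0,0],
    [0,0,0],
    [0,0,0],
    [0,0,0],
    [0,0,0]
  ]
}}

```text
clock: 24.85
position: [0.4888, 0.2315, 0.2785]
ee_rot: [2.908, 0.889, -0.382]
force: [0.5, -0.1, -1.3]
width: 0.228
gripper_force: 49.9
```

Run:
```python
from h import *
S=np.array([560,420]);w=arm.get_image('wrist');s=arm.get_image('scene')
o=arm.observe();p=o['position'];print(p,o['joints'].round(3),o['width']*9.18,o['gripper_force'],o['force'],o['ft_torque'])
cv2.imwrite('pics/w9.png',np.hstack([cv2.resize(w['frame'][:,:,::-1],(400,300)),cv2.resize(s['frame'][190:340,130:330,::-1],(400,300),interpolation=2)]))
# level: turn 40 deg nose up (new tilt -25), yaw 0; final target TCP
M=yawdown(0,-25); grip=np.array([.52-.133+.0,-.06,.15]); g=grip+.019*M[:,2]
up=yawdown(34,15)
a=plan(p+[0,0,.03],n=2)
b=plan([.44,.15,.27],yawdown(15,-10),start=a,n=8)
plan(g+[0,0,0],M,start=b,n=9); print(g)
```

```text
[0.48883817 0.2315494  0.27803486] [-0.179  0.492 -0.573  1.451  0.224  1.536 -1.746] 2.077033800153195 49.94937837123871 [-1.26924194e-03 -9.81138001e-01 -2.24689458e+00] [ 0.15716293 -0.24368916 -0.03326766]
2 rows; turn [0.0, 0.0, 0.0]
[[-0.39, 0.0, -1.45], [-0.39, 0.0, -1.45]]
8 rows; turn [0.0018, 0.0541, 0.0418]
[[-0.92, 0.5, 0.74], [-0.93, 0.55, 0.69], [-0.94, 0.58, 0.63], [-0.96, 0.63, 0.58], [-0.95, 0.66, 0.53], [-0.96, 0.71, 0.48], [-0.94, 0.74, 0.43], [-0.94, 0.79, 0.37]]
9 rows; turn [-0.0087, 0.0289, 0.0278]
[[-1.33, 2.12, 1.31], [-1.32, 2.16, 1.3], [-1.29, 2.17, 1.27], [-1.26, 2.2, 1.26], [-1.24, 2.22, 1.24], [-1.22, 2.25, 1.22], [-1.18, 2.27, 1.21], [-1.16, 2.29, 1.19], [-1.13, 2.32, 1.18]]
[ 0.39502975 -0.06        0.13278015]
```

View pics/w9.png

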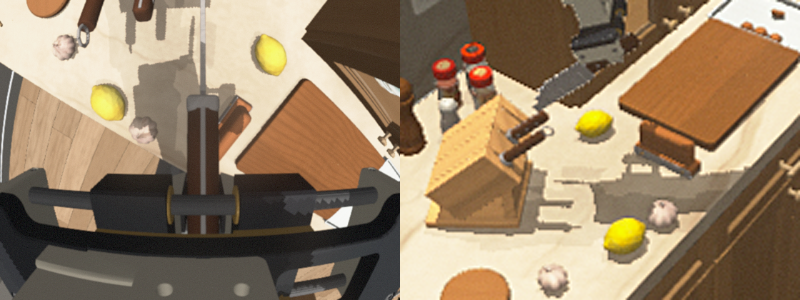

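The blade is clear of the block and the other two tools are still in it. I carry the knife over the board at yaw 60°, turning the nose up 40°.

Run:
```python
from h import *
o=arm.observe();p=o['position']
M=yawdown(60,-25); g=np.array([.463,-.175,.145])+.019*M[:,2]
b=plan([.43,.12,.29],yawdown(42,-8),n=6)
plan(g,M,start=b,n=12); print(g)
```

```text
6 rows; turn [-0.0014, 0.0668, -0.0234]
[[-1.84, 0.99, 0.29], [-1.88, 0.95, 0.16], [-1.91, 0.91, 0.04], [-1.92, 0.86, -0.09], [-1.94, 0.81, -0.21], [-1.94, 0.77, -0.35]]
12 rows; turn [0.0074, 0.0245, -0.0252]
[[-1.55, 1.99, 1.15], [-1.63, 1.96, 1.09], [-1.7, 1.92, 1.04], [-1.78, 1.89, 0.98], [-1.85, 1.85, 0.92], [-1.91, 1.81, 0.87], [-1.98, 1.76, 0.8], [-2.05, 1.73, 0.74], [-2.1, 1.67, 0.68], [-2.16, 1.62, 0.61], [-2.22, 1.58, 0.55], [-2.26, 1.52, 0.48]]
[ 0.46701487 -0.16804604  0.12778015]
```

Request:
{"method": "carry_out", "body": {
  "claw": [0,0,0,0,0,0,0,0,0,0,0,0,0,0,0,0,0,0,0,0],
  "delta_pos": [
    [-1.84,1,0.3],
    [-1.88,0.95,0.16],
    [-1.91,0.9,0.04],
    [-1.92,0.86,-0.1],
    [-1.94,0.8,-0.2],
    [-1.94,0.77,-0.35],
    [-1.55,2,1.15],
    [-1.63,1.96,1.1],
    [-1.7,1.92,1.04],
    [-1.78,1.9,0.98],
    [-1.85,1.85,0.92],
    [-1.9,1.8,0.87],
    [-1.98,1.76,0.8],
    [-2.05,1.73,0.74],
    [-2.1,1.67,0.68],
    [-2.16,1.62,0.6],
    [-2.22,1.58,0.55],
    [-2.26,1.52,0.48],
    [0,0,0],
    [0,0,0]
  ],
  "angular": [
    [-0.0014,0.0668,-0.0234],
    [-0.0014,0.0668,-0.0234],
    [-0.0014,0.0668,-0.0234],
    [-0.0014,0.0668,-0.0234],
    [-0.0014,0.0668,-0.0234],
    [-0.0014,0.0668,-0.0234],
    [0.0074,0.0245,-0.0252],
    [0.0074,0.0245,-0.0252],
    [0.0074,0.0245,-0.0252],
    [0.0074,0.0245,-0.0252],
    [0.0074,0.0245,-0.0252],
    [0.0074,0.0245,-0.0252],
    [0.0074,0.0245,-0.0252],
    [0.0074,0.0245,-0.0252],
    [0.0074,0.0245,-0.0252],
    [0.0074,0.0245,-0.0252],
    [0.0074,0.0245,-0.0252],
    [0.0074,0.0245,-0.0252],
    [0,0,0],
    [0,0,0]
  ]
}}

```text
clock: 26.95
position: [0.4668, -0.1683, 0.1273]
ee_rot: [-2.488, -1.434, -0.551]
force: [-0.3, 1.4, -0.8]
width: 0.224
gripper_force: 49.9
```

Run:
```python
from h import *
S=np.array([560,420]);w=arm.get_image('wrist');s=arm.get_image('scene');t=arm.get_image('top')
o=arm.observe();p=o['position'];M=R.from_rotvec(o['ee_rot']).as_matrix();print(p,M.round(3).tolist(),o['joints'].round(3),o['width']*9.18,o['gripper_force'],o['force'],abs(o['dq']).max())
a=np.radians(25);k=M[:,0]*np.cos(a)+ -M[:,2]*-np.sin(a)
for sg in(1,-1):
    k=M[:,0]*np.cos(a)+sg*M[:,2]*np.sin(a);print('knife axis if unslipped',k.round(3))
cv2.imwrite('pics/w10.png',np.hstack([cv2.resize(w['frame'][:,:,::-1],(400,300)),cv2.resize(s['frame'][130:280,210:410,::-1],(400,300),interpolation=2)]))
g=p-.019*M[:,2];print('grip',g)
for n in('knife_blade','knife_grip','cook_knife','scraper'):
    for nm,q in(('s',s),('t',t),('w',w)):
        c=arm.place_of(n,q)
        if c: print(n,nm,(c[0]['centre']*S).round(1),round(c[0]['conf'],2))
k=np.array([.5,.866,0]);
for X in(g,g+.068*k,g+.133*k): print(X.round(3),proj(s,X).round(1),proj(t,X).round(1),fproj(w,X).round(1))
```

```text
[ 0.46718542 -0.16677653  0.12843746] [[0.451, 0.867, 0.211], [0.786, -0.498, 0.366], [0.422, 0.001, -0.906]] [ 0.898  0.429 -0.449  2.014 -0.375  0.755  0.243] 2.0482785623574693 49.94907081127167 [-0.19226756  0.65917925 -1.39274093] 0.0078293014775165
knife axis if unslipped [ 0.498  0.867 -0.   ]
knife axis if unslipped [0.32  0.558 0.766]
grip [ 0.46317239 -0.17372702  0.14565914]
knife_blade s [283.1 203.1] 0.67
knife_blade t [309.6 218.1] 0.55
knife_blade w [284.7  39.9] 0.59
knife_grip s [309.3 194.1] 0.84
knife_grip t [325.8 226.7] 0.53
knife_grip w [286.2 274.6] 0.63
cook_knife s [294.3 201.3] 0.59
cook_knife t [310.4 215.9] 0.58
cook_knife w [283.5 139. ] 0.77
scraper s [263.4 271.2] 0.94
scraper t [250.8 233.6] 0.57
scraper w [145.7  35.9] 0.95
[ 0.463 -0.174  0.146] [309.5 195.3] [326.5 226. ] [284.  272.7]
[ 0.497 -0.115  0.146] [294.2 199.6] [312.5 217.8] [283.6 136.3]
[ 0.53  -0.059  0.146] [279.2 203.8] [299.2 210.1] [283.4  38.6]
```

View pics/w10.png

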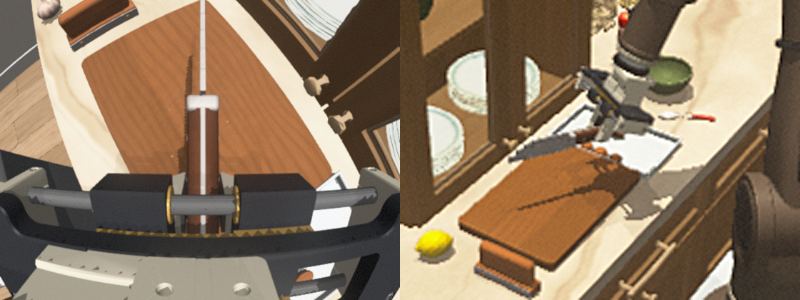

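The knife is level with its edge down over the board. The measured points match the prediction to within a few pixels, apart from the top camera's blade and origin readings. The scraper stands off the board and the shells are in the tray. I let it settle and hand in.

Request:
{"method": "carry_out", "body": {
  "claw": [0,0,0,0,0],
  "delta_pos": [
    [0,0,0],
    [0,0,0],
    [0,0,0],
    [0,0,0],
    [0,0,0]
  ],
  "angular": [
    [0,0,0],
    [0,0,0],
    [0,0,0],
    [0,0,0],
    [0,0,0]
  ]
}}

```text
clock: 28.2
position: [0.467, -0.168, 0.128]
ee_rot: [-2.488, -1.437, -0.552]
force: [-0.4, -0.6, -1.5]
width: 0.229
gripper_force: 49.9
```

```bash
python3 -c "
from cell import arm
print(arm.sign_off())"
```

```text
the job is handed in; nothing more can be done
None
```

I handed the job in at about 28 s: all four shells are in the tray, the scraper stands on the worktop left of the board, and the cook's knife is held level, edge down, with its edge about 10 cm above the board; no verdict came back.

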